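# Load the vial shaker and set its speed lever

### The job

Load the bench shaker and then set its speed: take the short wide vial that stands on the table (the same kind as the two already on the shaker) and set it down gently and upright in the empty place at the left end of their row, between the rails. Only then swing the speed lever so that it points at the two-dot mark, and let go. Keep the two vials in the row standing in their places and leave the tall slim vial and the small vial on the table alone.

Things in the scene. Friction and masses are not known exactly. Their poses are not given: they have to be found in the camera images.
- shaker: bench vial shaker, white housing 180 (x) x 350 (y) x 50 mm high, fixed to the table; origin at the centre of its underside, z up, -x its front towards the robot, +y its left. Left half: raised platform with the vial row; right half: flat panel, 50 mm above the table, with the lever and an arc of four black marks, from left to right: plain (off), one dot, two dots, three dots
- vial_third: the vial to load: short wide glass vial with grey cap, 33 mm diameter, 56 mm high, 40 g, upright on the table to the left of the shaker, origin at the centre of its underside, z up its axis; grasp round the glass (straight cylinder up to 50 mm)
- vial_row_a: vial of the same kind as vial_third, standing in the right-end place of the row on the shaker; origin at the centre of its underside
- vial_row_b: vial of the same kind as vial_third, standing in the middle place of the row on the shaker; origin at the centre of its underside
- vial_tall: bystander: tall slim vial with red cap, 25 mm diameter, 82 mm high, standing on the table left of the shaker; origin at the centre of its underside
- vial_small: bystander: small vial with orange cap, 21 mm diameter, 40 mm high, standing on the table near the robot; origin at the centre of its underside
- empty_place (a point): centre of the empty left-end place of the row, on the platform (62 mm above the table); axes as the shaker's: y along the row, x across it. The row stands in a channel 45 mm wide and 130 mm long inside, its steel rails and end stops 6 mm high; three vials at 40 mm pitch, this place's centre 25 mm from the left end stop
- speed_lever (a joint): angle of the speed lever about its upright axis, rad, growing anticlockwise seen from above (the knob, on the robot's side of the pivot, moves from left to right); range 0 to 1.70; it points at the plain mark at 0.10, one dot at 0.60, two dots at 1.10, three dots at 1.60; it stays where it is left (about 1 N at the knob moves it)
- lever_knob (a point): middle of the gripping part of the lever's upright black knob, 90 mm above the table; the knob is round, 18 mm diameter, reaches from 67 to 106 mm above the table and stands 60 mm from the pivot; below it runs the flat steel arm, 12 mm wide, its top 64 mm above the table
- lever_pivot (a point): point on the lever's upright hinge axis at the panel's surface (50 mm above the table); steel hub 32 mm diameter, up to 71 mm above the table
- two_dot_mark (a point): the black mark with two dots, on the panel, 85 mm from the pivot: the lever's tip (76 mm from the pivot, in line with pivot and knob) must point at it
Mind the look-alikes: they are no part of the job. Leave any pink look-alike of the vial_third alone.

How it is judged:
On the way, in this order (a step that is already met when the one before it is completed fails the run):
1. the third vial stands in the empty place of the row, let go, while the lever is still short of the two-dot mark (distance between vial_third and empty_place below 0.012 m and angle between vial_third's own z axis and vertical below 0.1 rad and contact force between the fingers and vial_third below 0.05 N and linear speed of vial_third below 0.03 m/s and value of joint speed_lever below 0.9 rad), for 0.2 s.
2. the lever points at the two-dot mark (value of joint speed_lever between 1 and 1.2 rad), for 0.2 s.
At the end, for the whole second after the job is handed in: The third vial stands upright (within 0.1 rad) and at rest within 12 mm of the centre of the empty place, the other two still upright and within 12 mm of where they stood, and the lever points at the two-dot mark within 0.1 rad (joint 1.0 to 1.2) (all of step 2 and distance between vial_third and empty_place below 0.012 m and angle between each of vial_third, vial_row_a, vial_row_b's own z axis and vertical below 0.1 rad and linear speed of vial_third below 0.03 m/s and distance of each of vial_row_a, vial_row_b from where it was at the start of the episode below 0.012 m); the robot touches nothing.
It fails at once if a vial of the row is knocked over (angle between any of vial_row_a, vial_row_b's own z axis and vertical above 0.5 rad).
It fails at once if the tall slim vial or the small vial is shifted by more than 2 cm or tipped (distance of any of vial_tall, vial_small from where it was at the start of the episode above 0.02 m or angle between any of vial_tall, vial_small's own z axis and vertical above 0.3 rad).
It fails at once if the third vial is dropped from more than about 2 cm (it moves faster than 0.6 m/s out of the grip) instead of being set down (contact force between the fingers and vial_third below 0.02 N and linear speed of vial_third above 0.6 m/s).
It also fails if it takes over 48 s, if anything falls off the work surface, if the arm or the gripper's body presses on something with over 40 N, if the wrist force passes 120 N, or if a joint passes its speed limit or range.

### The arm

A 7-joint arm with a two-finger parallel gripper is mounted at the origin on a cart in front of the work surface, level with it; the furniture and walls round the work are solid. World frame = base frame: x ahead of the robot, y to its left, z up, the work surface at z = 0. Lengths are in m, angles in rad, forces in N, time in s.
With the tool pointing down it reaches from about 0.4 to 0.85 m from the base axis. Payload 4.5 kg.
Tool frame: the origin (TCP) lies on the centre line of the jaws, within the pads' length; the fingertips stand r.tips_ahead ahead of it and the grasp point (between the pads) is the TCP (r.tips_ahead is the distance from the TCP to the fingertips, in m); z points along the fingers, y is the direction in which the jaws open and shut (so a half turn about z gives the same grasp; the last joint's range is limited). The gripper opens to 88 mm and grips with 3 to 60 N. Pads are 18 mm wide; open, the fingers measure 123 mm over their backs; the gripper's body (75 mm by 187 mm) begins 45 mm behind the grasp point.
Start: joints at [-1.145, 0.689, -0.195, 1.565, 0.157, 0.902, -0.215], TCP at [0.239, 0.578, 0.258] pointing down, gripper open.
Joint ranges: [-3.01, 3.01], [-0.46, 2.08], [-1.47, 1.51], [0.13, 2.56], [-1, 4.14], [0.04, 2.09], [-2.66, 2.66]. Speed limits (rad/s): [2.57, 2.57, 3.14, 3.14, 3.14, 3.14, 3.14].

### API

Orientations are given as a unit quaternion [x, y, z, w].
In Python, from plant import r gives the robot as it stands.
- The arm moves only by the shell command python3 -m inch 'ROWS' [FORCE]. ROWS is JSON, a list of rows, each a list of 5 numbers: the shift along the world's x, y, z in units of 25 mm (1.0 is 25 mm), then the turn about the world's z in units of 6 degrees (1.0 is 6 degrees), then the finger opening in mm, from 0 to 88.1. A call has 1 to 5 rows; each row shifts and turns the commanded pose from where the row before left it; what a row does not reach is not made up. A row lasts 1/10 s, in which the tool goes at most 50 mm and 8.59 degrees, less where a joint would pass 70% of its speed; a pose out of reach is approached as far as the arm can. A call is refused whole if a number of a shift passes 1 or a number of a turn 1, either way. A call with a gripper value outside its range is refused whole. The fingers move at their own pace and stop on an object; FORCE is the grip in N (left out, the last holds). Time passes only in rows, so rows that do not move let the fingers close. It gives the time, the measured TCP pose, the force and the opening at its end, in the units of the state.
- r.get_state(): the state, without advancing time (a new reading comes with each control period).
- r.snapshot(name): name is "side" or "top"; returns a dict with "pixels" (420x560x3 uint8, red, green, blue), "range_z" (420x560 float32, m along the optical axis (not along the pixel's ray), 0 where there is no reading), "K" (3x3 intrinsics, pixels), "k1" (the pictures are not rectified: a ray, as slopes to the right and down, at radius r is drawn at 1 + k1 r^2 times it, then the intrinsics apply), "position" and "attitude" of the camera in the world. Camera axes: x right, y up, looking along -z (the intrinsics and any distortion apply to the point x, -y, -z); pixel columns grow to the right and rows downward; lengths in m; the calibration is good to about 2 mm. A picture is of the moment at which its call begins.
- r.finish_job(): hands the job in, once; it reports no verdict.
The state is a dict: "clock": time; "q": joint angles; "qd": joint speeds; "joint_torque": joint torques, N m; "tool_pos": TCP position; "eef_rot": TCP orientation; "contact_force": force on the tool from outside, world axes, zero at the start; "moment": the same for the moment, N m; "opening": opening from 0.0 (shut) to 1.0 (fully open).
Only numpy, scipy, OpenCV 4.12 (cv2) and the standard library are available. Lean on these libraries where they do the work, as an engineer would, in place of code of your own. Each camera call takes 0.05 s, during which the arm holds its last target. There are 200 camera calls.

## Working session

There is one attempt and no reset: what is moved stays moved. The work goes in short steps, Python scripts to look and compute and a shell command to move; the robot and the scene stay as the last step left them, time stands still between calls to the robot, and variables do not carry over. Pictures are saved under pics/ and viewed, about 8 in all and at most 12, crops included, and the job is handed in when it is done.

```bash
mkdir -p pics; cat > h.py <<'E'
import numpy as np, cv2
from plant import r
from scipy.spatial.transform import Rotation as R
def snap(n,name):
    s=r.snapshot(n); cv2.imwrite(f'pics/{name}.png',cv2.cvtColor(s['pixels'],cv2.COLOR_RGB2BGR)); np.save(f'{name}.npy',s,allow_pickle=True); return s
def load(name): return np.load(f'{name}.npy',allow_pickle=True).item()
def att(s):
    a=np.array(s['attitude'],float); return a if a.shape==(3,3) else R.from_quat(a).as_matrix()
def rays(s,uv):
    k=float(s['k1']); d=np.array([k,0,0,0,0.]) 
    n=cv2.undistortPoints(np.array(uv,float).reshape(-1,1,2),np.array(s['K'],float),d).reshape(-1,2)
    return np.c_[n[:,0],-n[:,1],-np.ones(len(n))]@att(s).T
def onplane(s,uv,z):
    d=rays(s,uv); p=np.array(s['position']); return p+d*((z-p[2])/d[:,2])[:,None]
def depthpt(s,uv):
    d=rays(s,uv); return np.array([s['position']+di*s['range_z'][int(v),int(u)] for di,(u,v) in zip(d,uv)])
E
python3 - <<'E'
from h import *
for n in('side','top'):
    s=snap(n,n+'0'); print(n,s['K'],s['k1'],s['position'],s['attitude'])
print(r.get_state(),r.tips_ahead)
a=cv2.imread('pics/side0.png')
E
```

```text
side [[532.70332472   0.         285.59979186]
 [  0.         532.70332472 202.95822732]
 [  0.           0.           1.        ]] -0.12749307603110482 [0.30544628 1.11507068 0.45054886] [-0.06317079  0.56311858  0.82076067 -0.07251786]
top [[438.81741074   0.         285.31318932]
 [  0.         438.81741074 216.1456427 ]
 [  0.           0.           1.        ]] -0.10433577190112926 [0.36840944 0.1413609  1.01093581] [-0.0452233   0.03954106  0.71080522 -0.70081902]
{'clock': 0.1, 'q': array([-1.14518489,  0.68989175, -0.19449478,  1.56619231,  0.15728624,
        0.9025069 , -0.21510256]), 'qd': array([ 0.00246453, -0.00014632, -0.00054442, -0.00068472,  0.00012168,
        0.00087015, -0.00077478]), 'joint_torque': array([-3.00734740e-03, -5.28501284e+01, -1.27122704e+00, -1.53838867e+01,
       -5.25460986e-02,  1.99093272e-03,  3.42380963e-05]), 'tool_pos': array([0.23851498, 0.57714092, 0.2570075 ]), 'eef_rot': array([ 1.94635413e-01,  9.80875327e-01, -7.99814983e-04, -9.60804281e-05]), 'contact_force': array([ 0.43407706, -0.37485792,  0.80634261]), 'moment': array([-0.05922659,  0.02293495, -0.0062243 ]), 'opening': 0.9980658250710694} 0.019
```

View pics/top0.png

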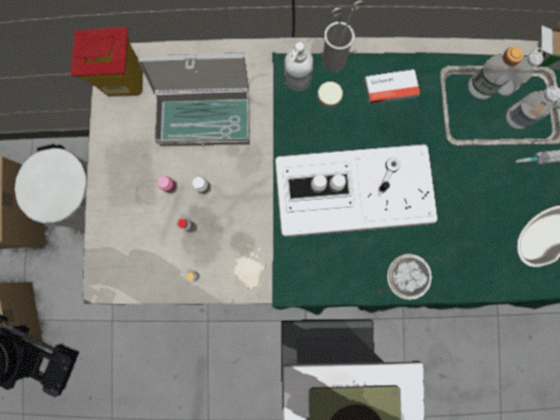

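View pics/side0.png

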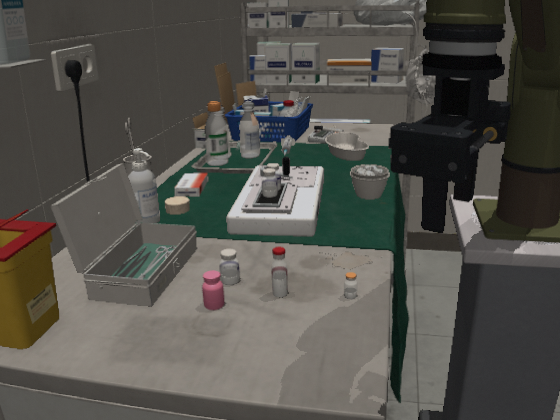

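Top view: vial_third (grey cap) at about (200,184), pink look-alike (165,184), red tall vial (184,224), small orange vial (192,276). The row vials are at (319,183) and (338,182), the lever pivot at (393,164) and the knob at (385,186). I'll crop in closer.

```bash
python3 - <<'E'
from h import *
s=load('top0'); im=cv2.imread('pics/top0.png')
c=cv2.resize(im[140:240,270:445],None,fx=4.5,fy=4.5,interpolation=cv2.INTER_CUBIC)
cv2.imwrite('pics/c1.png',c)
c=cv2.resize(im[165:290,150:250],None,fx=4.5,fy=4.5,interpolation=cv2.INTER_CUBIC)
cv2.imwrite('pics/c2.png',c)
for n,uv,z in [('third',(200,184),.056),('pink',(165,184),.056),('tall',(184,224),.082),('small',(192,276),.04),('rowb',(319,183),.118),('rowa',(338,182),.118),('pivot',(393,164),.071),('knob',(385,186),.106)]:
    print(n,onplane(s,[uv],z)[0].round(4),depthpt(s,[uv])[0].round(4))
# white housing
rz=s['range_z'];vv,uu=np.mgrid[130:245:1,265:450:1];P=depthpt(s,np.c_[uu.ravel(),vv.ravel()])
m=(abs(P[:,2]-.05)<.008)|(abs(P[:,2]-.062)<.004)
mm=np.zeros(rz.shape,np.uint8);mm[vv.ravel()[m],uu.ravel()[m]]=255
cs,_=cv2.findContours(mm,cv2.RETR_EXTERNAL,cv2.CHAIN_APPROX_NONE);k=max(cs,key=cv2.contourArea)
Q=onplane(s,k.reshape(-1,2),.05)[:,:2].astype(np.float32);print(cv2.minAreaRect(Q))
E
```

```text
third [0.5584 0.3371 0.056 ] [0.5587 0.3374 0.0545]
pink [0.5599 0.4163 0.056 ] [0.5601 0.4166 0.0551]
tall [0.4667 0.3655 0.082 ] [0.4667 0.3657 0.0812]
small [0.3552 0.3565 0.04  ] [0.3552 0.3561 0.0418]
rowb [0.5441 0.0772 0.118 ] [0.5442 0.0771 0.1179]
rowa [0.5457 0.0377 0.118 ] [0.5458 0.0377 0.1175]
pivot [ 0.5939 -0.0905  0.071 ] [ 0.5946 -0.0913  0.0679]
knob [ 0.5383 -0.0626  0.106 ] [ 0.5384 -0.0627  0.1056]
((0.5423526167869568, -0.00950002670288086), (0.1799878478050232, 0.3470149040222168), 4.477482318878174)
```

View pics/c1.png

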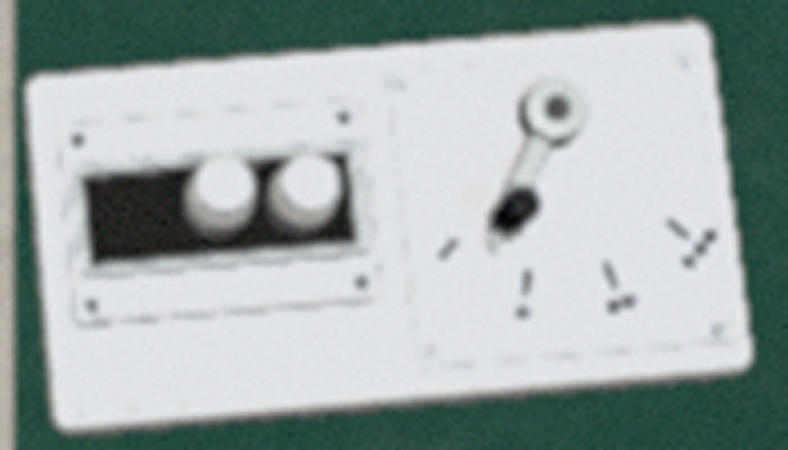

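The crop shows the lever between the plain and one-dot marks. The channel corners are at crop (87,180), (95,262), (355,240) and (348,155).

```bash
python3 - <<'E'
from h import *
s=load('top0')
f=lambda l:[(u/4.5+270-.4,v/4.5+140-.4) for u,v in l]
C=onplane(s,f([(87,180),(95,262),(355,240),(348,155)]),.064)[:,:2];print('chan',C.round(4),[np.linalg.norm(C[i]-C[i-1]).round(4) for i in range(4)])
M=onplane(s,f([(448,248),(527,283),(610,276),(678,228)]),.05)[:,:2];pv=onplane(s,f([(557,108)]),.071)[0,:2];kn=onplane(s,f([(524,204)]),.106)[0,:2]
print('pivot',pv,'knob',kn,np.linalg.norm(kn-pv))
for p in list(M)+[kn]: d=p-pv;print(np.linalg.norm(d).round(4),np.degrees(np.arctan2(d[1],d[0])).round(1)%360,p.round(4))
vv,uu=np.mgrid[130:300,140:450];P=depthpt(s,np.c_[uu.ravel(),vv.ravel()])
for n,c,z in [('third',(.5584,.3371),.056),('tall',(.4667,.3655),.082),('pink',(.56,.4163),.056),('rowb',(.5441,.0772),.118),('rowa',(.5457,.0377),.118)]:
    m=(np.hypot(*(P[:,:2]-c).T)<.02)&(abs(P[:,2]-z)<.006);print(n,m.sum(),P[m].mean(0).round(4),np.ptp(P[m],0).round(3))
m=(abs(P[:,2]-.05)<.006)&(P[:,1]<-.0)&(P[:,1]>-.2)
Q=P[m]; print('panel',Q.min(0),Q.max(0))
E
```

```text
chan [[0.5633 0.1391]
 [0.5227 0.1359]
 [0.5318 0.0092]
 [0.574  0.0112]] [np.float64(0.1284), np.float64(0.0407), np.float64(0.127), np.float64(0.0423)]
pivot [ 0.59478473 -0.09137205] knob [ 0.54054858 -0.06489899] 0.060352153578434056
0.0838 141.1 [ 0.5296 -0.0388]
0.0844 170.5 [ 0.5115 -0.0774]
0.0849 199.0 [ 0.5145 -0.1191]
0.0849 228.2 [ 0.5382 -0.1546]
0.0604 154.0 [ 0.5405 -0.0649]
third 120 [0.562  0.3422 0.0554] [0.026 0.027 0.009]
tall 71 [0.4682 0.3709 0.0812] [0.019 0.018 0.009]
pink 115 [0.5652 0.4205 0.0555] [0.026 0.027 0.009]
rowb 134 [0.5487 0.0756 0.1175] [0.026 0.025 0.01 ]
rowa 134 [0.5495 0.0358 0.1173] [0.026 0.025 0.008]
panel [ 0.29886843 -0.18879403  0.04400331] [ 6.44279208e-01 -8.88400341e-05  5.59869120e-02]
```

Measurements agree with the given sizes: the channel is 128x42 mm, the marks are at radius 84–85 mm and the knob at 60 mm. The vial is at about (.561,.340), the empty place at about (.545,.1145) and the knob goal at about (.538,-.111). Next I move above the vial.

```bash
python3 -m inch '[[1,-0.7,0,-0.5,60],[1,-0.7,0,-0.5,60],[1,-0.7,0,-0.5,60],[1,-0.7,0,-0.5,60],[1,-0.7,0,-0.5,60]]' 10
python3 -m inch '[[1,-0.7,0,-0.5,60],[1,-0.7,0,-0.5,60],[1,-0.7,0,-0.5,60],[1,-0.7,0,0,60],[1,-0.7,0,0,60]]'
python3 -m inch '[[1,-0.8,0,0,60],[1,-0.8,0,0,60],[0.8,-0.7,0,0,60],[0,0,0,0,60],[0,0,0,0,60]]'
```

```text
clock: 0.6
tool_pos: [0.3644, 0.4891, 0.2573]
eef_rot: [0.322, 0.947, -0.0, -0.0]
contact_force: [0.8, 0.5, -0.2]
opening: 0.68
clock: 1.1
tool_pos: [0.4893, 0.4017, 0.2573]
eef_rot: [0.394, 0.919, -0.0, -0.0]
contact_force: [0.4, 0.8, 0.0]
opening: 0.679
clock: 1.6
tool_pos: [0.5584, 0.3448, 0.2572]
eef_rot: [0.395, 0.919, -0.0, -0.001]
contact_force: [-0.1, -0.3, -0.1]
opening: 0.681
```

```bash
python3 - <<'E'
from h import *
s=load('side0')
vv,uu=np.mgrid[150:310,190:380];P=depthpt(s,np.c_[uu.ravel(),vv.ravel()])
for n,c,z,h in [('third',(.561,.340),.03,.02),('tall',(.4675,.3685),.05,.03),('rowb',(.548,.075),.09,.02),('rowa',(.5495,.0358),.09,.02)]:
    m=(np.hypot(*(P[:,:2]-c).T)<.03)&(abs(P[:,2]-z)<h);p=P[m]
    # circle fit xy
    A=np.c_[2*p[:,:2],np.ones(len(p))];b=(p[:,:2]**2).sum(1);x=np.linalg.lstsq(A,b,rcond=None)[0]
    print(n,len(p),x[:2].round(4),'r',np.sqrt(x[2]+x[0]**2+x[1]**2).round(4))
    m=(np.hypot(*(P[:,:2]-c).T)<.03)&(P[:,2]>z+h);p=P[m];print('  cap',len(p),p.mean(0).round(4),p.max(0).round(4),p.min(0).round(4))
E
```

```text
third 421 [0.5625 0.3461] r 0.013
  cap 127 [0.5623 0.3465 0.0551] [0.5755 0.3581 0.0575] [0.5499 0.3299 0.05  ]
tall 480 [0.4686 0.376 ] r 0.009
  cap 72 [0.4691 0.3744 0.082 ] [0.4793 0.3851 0.084 ] [0.4593 0.3601 0.08  ]
rowb 309 [0.5509 0.0701] r 0.0215
  cap 107 [0.5489 0.0741 0.1165] [0.5624 0.0946 0.1198] [0.5368 0.0457 0.1109]
rowa 74 [0.5395 0.043 ] r 0.0056
  cap 63 [0.549  0.0427 0.1168] [0.5621 0.0552 0.1201] [0.538  0.025  0.1111]
```

Third vial is at about (.562,.343) by both views. Descend.

```bash
python3 -m inch '[[0.15,-0.1,-1,0,60],[0,0,-1,0,60],[0,0,-1,0,60],[0,0,-1,0,60],[0,0,-1,0,60]]'
python3 -m inch '[[0,0,-1,0,60],[0,0,-1,0,60],[0,0,-0.8,0,60],[0,0,-0.5,0,60],[0,0,0,0,60]]'
python3 - <<'E'
from h import *
print(r.get_state()['tool_pos']); snap('side','side1')
a=cv2.imread('pics/side1.png');cv2.imwrite('pics/c3.png',cv2.resize(a[150:330,150:410],None,fx=3,fy=3,interpolation=cv2.INTER_CUBIC))
E
```

```text
clock: 2.1
tool_pos: [0.5605, 0.3447, 0.1317]
eef_rot: [0.393, 0.92, 0.0, -0.001]
contact_force: [0.6, -0.2, -0.7]
opening: 0.679
clock: 2.6
tool_pos: [0.5602, 0.3434, 0.0485]
eef_rot: [0.393, 0.919, -0.001, -0.001]
contact_force: [-0.1, 0.2, -0.2]
opening: 0.684
[0.56019653 0.34335095 0.04852606]
```

View pics/c3.png

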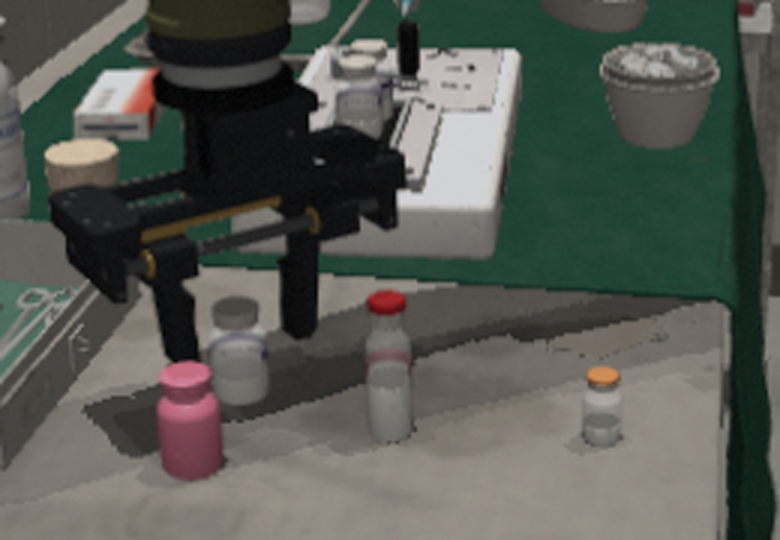

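The vial (crop ~(238,350)) sits between the fingers, clear of the pink and red vials. Go down 12 mm more and close.

```bash
python3 -m inch '[[0,0,-0.5,0,60],[0,0,0,0,60],[0,0,0,0,28],[0,0,0,0,28],[0,0,0,0,28]]' 10
python3 -m inch '[[0,0,0,0,28],[0,0,0,0,28],[0,0,0,0,28]]'
```

```text
clock: 3.15
tool_pos: [0.5627, 0.3428, 0.0382]
eef_rot: [0.394, 0.919, 0.0, 0.0]
contact_force: [-0.1, -0.1, 0.8]
opening: 0.43
clock: 3.45
tool_pos: [0.5626, 0.3428, 0.0381]
eef_rot: [0.394, 0.919, 0.0, 0.0]
contact_force: [0.0, 0.1, 3.0]
opening: 0.368
```

```bash
python3 -m inch '[[0,0,0.4,0,28],[0,0,0.8,0,28],[0,0,1,0,28],[0,0,1,0,28],[0,0,1,0,28]]' 10
python3 -m inch '[[0,0,1,0,28],[0,0,1,0,28],[0,0,0.5,0,28],[0,-0.5,0,-0.5,28],[-0.1,-0.8,0,-0.8,28]]'
python3 -m inch '[[-0.1,-0.8,0,-0.8,28],[-0.1,-0.8,0,-0.8,28],[-0.1,-0.8,0,-0.8,28],[-0.1,-0.8,0,-0.8,28],[-0.1,-0.8,0,-0.8,28]]'
python3 -m inch '[[-0.1,-0.8,0,-0.8,28],[0,-0.8,0,-0.4,28],[0,-0.8,0,0,28],[0,-0.8,0,0,28],[0,-0.5,0,0,28]]'
python3 -m inch '[[0,0,0,0,28],[0,0,0,0,28]]'
```

```text
clock: 3.95
tool_pos: [0.5622, 0.3426, 0.1442]
eef_rot: [0.394, 0.919, 0.0, -0.0]
contact_force: [0.0, 0.2, -0.3]
opening: 0.374
clock: 4.45
tool_pos: [0.5593, 0.3102, 0.2046]
eef_rot: [0.457, 0.889, 0.0, -0.0]
contact_force: [-0.9, -0.1, -1.0]
opening: 0.369
clock: 4.95
tool_pos: [0.5462, 0.2077, 0.2038]
eef_rot: [0.634, 0.774, -0.002, -0.0]
contact_force: [-0.5, -0.4, -1.2]
opening: 0.371
clock: 5.45
tool_pos: [0.5443, 0.1146, 0.2045]
eef_rot: [0.68, 0.734, -0.001, 0.0]
contact_force: [0.1, 0.8, -0.8]
opening: 0.371
clock: 5.65
tool_pos: [0.5448, 0.1181, 0.205]
eef_rot: [0.679, 0.735, 0.0, -0.0]
contact_force: [-0.5, 0.5, -0.8]
opening: 0.373
```

```bash
python3 -m inch '[[0,-0.1,-0.8,0,28],[0,0,-1,0,28],[0,0,-1,0,28],[0,0,-0.7,0,28],[0,0,0,0,28]]'
python3 -m inch '[[0,0,0,0,28]]'
python3 - <<'E'
from h import *
s=snap('side','side2')
a=cv2.imread('pics/side2.png');cv2.imwrite('pics/c4.png',cv2.resize(a[120:250,210:350],None,fx=4.5,fy=4.5,interpolation=cv2.INTER_CUBIC))
t=r.get_state()['tool_pos'];print(t)
vv,uu=np.mgrid[130:240,220:340];P=depthpt(s,np.c_[uu.ravel(),vv.ravel()])
m=(np.hypot(*(P[:,:2]-[.545,.12]).T)<.024)&(P[:,2]>.066)&(P[:,2]<.095);p=P[m];print(len(p),p.min(0),p.max(0),p.mean(0))
E
```

```text
clock: 6.15
tool_pos: [0.5432, 0.1166, 0.1155]
eef_rot: [0.678, 0.735, -0.001, -0.002]
contact_force: [-0.1, -0.5, -0.4]
opening: 0.372
clock: 6.25
tool_pos: [0.545, 0.1163, 0.1178]
eef_rot: [0.678, 0.735, 0.0, -0.0]
contact_force: [-0.0, -0.6, -0.9]
opening: 0.372
[0.54540869 0.11616346 0.11841636]
113 [0.52190696 0.11363848 0.06703261] [0.56859061 0.14261523 0.0949861 ] [0.54259321 0.12899329 0.08647104]
```

View pics/c4.png

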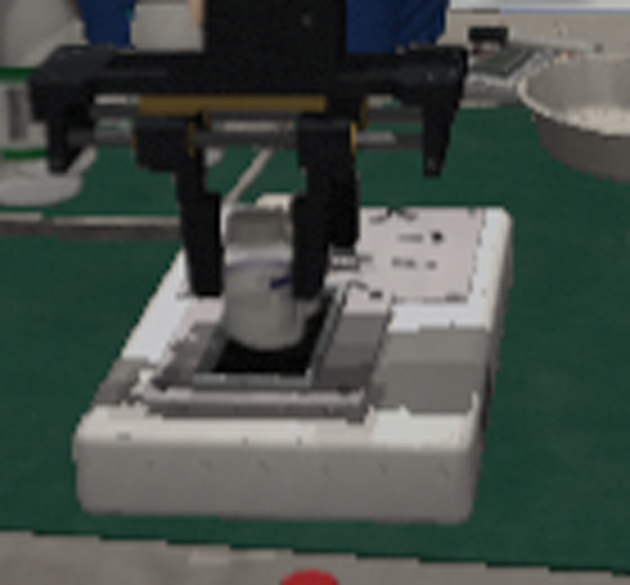

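The held vial hangs over the channel (bottom at crop (265,348)), clear of the rails and upright. Lower it gently, watching the force.

```bash
python3 -m inch '[[0,-0.05,-0.2,0,28],[0,0,-0.15,0,28],[0,0,-0.1,0,28],[0,0,0,0,28],[0,0,0,0,28]]'
python3 -m inch '[[0,0,-0.08,0,28],[0,0,-0.08,0,28],[0,0,0,0,28],[0,0,0,0,28]]'
```

```text
clock: 6.8
tool_pos: [0.5449, 0.1139, 0.1065]
eef_rot: [0.678, 0.735, 0.0, 0.0]
contact_force: [0.1, -0.7, -1.5]
opening: 0.372
clock: 7.2
tool_pos: [0.5448, 0.1139, 0.1024]
eef_rot: [0.678, 0.735, -0.0, -0.0]
contact_force: [-0.2, -0.2, -0.5]
opening: 0.369
```

```bash
python3 -m inch '[[0,0,-0.06,0,28],[0,0,0,0,28],[0,0,0,0,28]]'
python3 -m inch '[[0,0,-0.06,0,28],[0,0,0,0,28],[0,0,0,0,28]]'
```

```text
clock: 7.5
tool_pos: [0.5449, 0.1139, 0.101]
eef_rot: [0.678, 0.735, 0.0, -0.0]
contact_force: [-0.0, -0.7, 0.1]
opening: 0.37
clock: 7.8
tool_pos: [0.545, 0.114, 0.0999]
eef_rot: [0.678, 0.735, 0.0, 0.0]
contact_force: [-0.8, 0.6, 5.3]
opening: 0.37
```

Touchdown at the expected height (5 N). Release slowly and rise.

```bash
python3 -m inch '[[0,0,0,0,34],[0,0,0,0,37],[0,0,0,0,42],[0,0,0,0,52],[0,0,0,0,52]]'
python3 -m inch '[[0,0,0,0,52],[0,0,0.3,0,52],[0,0,0.7,0,52],[0,0,1,0,52],[0,0,1,0,52]]'
python3 -m inch '[[0,0,1,0,52],[0,0,0.6,0,52],[0,0,0,0,52]]'
python3 - <<'E'
from h import *
s=snap('side','side3')
a=cv2.imread('pics/side3.png');cv2.imwrite('pics/c5.png',cv2.resize(a[120:250,210:350],None,fx=4.5,fy=4.5,interpolation=cv2.INTER_CUBIC))
E
```

```text
clock: 8.3
tool_pos: [0.5448, 0.1139, 0.0994]
eef_rot: [0.678, 0.735, -0.0, -0.0]
contact_force: [0.3, -0.2, 0.9]
opening: 0.588
clock: 8.8
tool_pos: [0.5447, 0.1138, 0.1756]
eef_rot: [0.678, 0.735, -0.0, -0.0]
contact_force: [0.4, -0.7, 0.4]
opening: 0.586
clock: 9.1
tool_pos: [0.5463, 0.1142, 0.217]
eef_rot: [0.679, 0.735, 0.002, 0.001]
contact_force: [0.6, 0.5, -0.5]
opening: 0.59
```

View pics/c5.png

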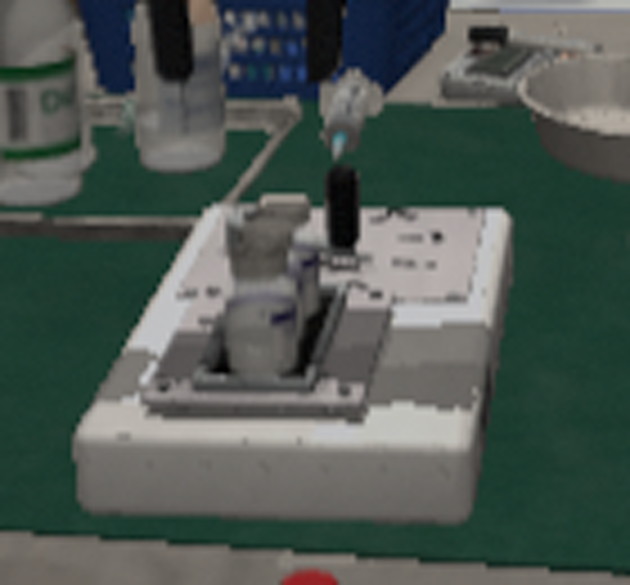

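The third vial stands upright in the left-end place (crop ~(262,330)). The lever is untouched, with its knob at crop (342,205). Next, over the knob with the jaws turned along y.

```bash
python3 -m inch '[[0,-0.5,0,1,46],[0,-0.5,0,1,46],[0,-0.5,0,1,46],[0,-0.5,0,1,46],[-0.1,-0.5,0,1,46]]'
python3 -m inch '[[-0.1,-0.5,0,1,46],[0,-0.5,0,1,46],[0,-0.5,0,1,46],[0,-0.5,0,1,46],[0,-0.5,0,1,46]]'
python3 -m inch '[[0,-0.5,0,1,46],[0,-0.5,0,1,46],[0,-0.5,0,1,46],[0,-0.5,0,0.5,46],[0,0,0,0,46]]'
python3 -m inch '[[0,-0.1,0,0,46],[0,0,0,0,46]]'
python3 - <<'E'
from h import *
s=load('side3'); 
vv,uu=np.mgrid[140:200,270:310];P=depthpt(s,np.c_[uu.ravel(),vv.ravel()])
m=(np.hypot(*(P[:,:2]-[.5405,-.065]).T)<.025)&(P[:,2]>.07)&(P[:,2]<.11);p=P[m];print(len(p),p.min(0),p.max(0),p.mean(0))
E
```

```text
clock: 9.65
tool_pos: [0.5418, 0.0508, 0.2133]
eef_rot: [0.463, 0.886, -0.001, -0.001]
contact_force: [0.5, -0.3, 0.4]
opening: 0.524
clock: 10.15
tool_pos: [0.539, -0.0116, 0.2133]
eef_rot: [0.218, 0.976, -0.0, -0.001]
contact_force: [-0.2, -0.6, -0.7]
opening: 0.521
clock: 10.65
tool_pos: [0.5389, -0.0634, 0.2132]
eef_rot: [0.04, 0.999, -0.0, -0.001]
contact_force: [-0.1, 0.8, -0.5]
opening: 0.525
clock: 10.85
tool_pos: [0.5397, -0.0629, 0.2141]
eef_rot: [0.039, 0.999, 0.0, -0.0]
contact_force: [-0.1, 0.4, -0.5]
opening: 0.517
115 [ 0.53327869 -0.06974322  0.0700607 ] [ 0.55132136 -0.05233316  0.10519185] [ 0.54088854 -0.05937707  0.08855245]
```

The knob is confirmed at about (.541,-.064). Descend round it and close lightly.

```bash
python3 -m inch '[[0.05,-0.05,-1,0,46],[0,0,-1,0,46],[0,0,-1,0,46],[0,0,-0.8,0,46],[0,0,-0.5,0,46]]'
python3 -m inch '[[0,0,-0.5,0,46],[0,0,0,0,46],[0,0,0,0,34],[0,0,0,0,26]]' 5
python3 -m inch '[[0,0,0,0,18],[0,0,0,0,14],[0,0,0,0,14],[0,0,0,0,14]]' 5
```

```text
clock: 11.35
tool_pos: [0.5405, -0.0638, 0.1056]
eef_rot: [0.038, 0.999, 0.0, -0.001]
contact_force: [-0.5, 0.8, 0.5]
opening: 0.521
clock: 11.75
tool_pos: [0.5418, -0.0648, 0.0953]
eef_rot: [0.039, 0.999, 0.0, 0.001]
contact_force: [-0.4, -0.3, -0.7]
opening: 0.366
clock: 12.15
tool_pos: [0.5414, -0.0648, 0.095]
eef_rot: [0.039, 0.999, 0.0, 0.0]
contact_force: [-1.4, -0.0, 4.9]
opening: 0.195
```

```bash
python3 -m inch '[[-0.07,-0.17,0,0.7,14],[-0.07,-0.18,0,0.7,14],[-0.04,-0.18,0,0.7,14],[-0.04,-0.18,0,0.7,14],[-0.01,-0.19,0,0.7,14]]'
python3 -m inch '[[-0.01,-0.19,0,0.7,14],[0.02,-0.19,0,0.7,14],[0.02,-0.19,0,0.7,14],[0,0,0,0,14],[0,0,0,0,14]]'
python3 -m inch '[[0.05,-0.18,0,0.7,14],[0.05,-0.18,0,0.7,14],[0,0,0,0,14],[0,0,0,0,14]]'
```

```text
clock: 12.65
tool_pos: [0.5357, -0.0865, 0.0949]
eef_rot: [-0.146, 0.989, 0.001, 0.001]
contact_force: [-0.8, 1.8, 4.9]
opening: 0.195
clock: 13.15
tool_pos: [0.5362, -0.1019, 0.0947]
eef_rot: [-0.251, 0.968, -0.0, 0.0]
contact_force: [-1.1, -0.1, 5.1]
opening: 0.196
clock: 13.55
tool_pos: [0.5386, -0.1108, 0.0946]
eef_rot: [-0.321, 0.947, -0.0, -0.0]
contact_force: [-0.4, -0.4, 3.9]
opening: 0.192
```

```bash
python3 -m inch '[[0,0,0,0,22],[0,0,0,0,30],[0,0,0,0,40],[0,0,0,0,40],[0,0,0.4,0,40]]'
python3 -m inch '[[0,0,1,0,40],[0,0,1,0,40],[0,0,1,0,40],[0,0,1,0,40],[-0.5,0,0,0,40]]'
python3 -m inch '[[-1,0.5,0.2,0,40],[-1,0.5,0.2,0,40],[-1,1,0.2,0,40],[-0.5,1,0,0,40],[0,1,0,0,40]]'
python3 -m inch '[[0,1,0,0,40],[0,1,0,0,40],[0,1,0,0,40],[0,1,0,0,40],[0,1,0,0,40]]'
python3 -m inch '[[0,1,0,0,40],[0,1,0,0,40],[0,1,0,0,40],[0,0,0,0,40],[0,0,0,0,40]]'
python3 - <<'E'
from h import *
snap('top','top1');snap('side','side4')
im=cv2.imread('pics/top1.png')
cv2.imwrite('pics/c6.png',cv2.resize(im[140:240,270:445],None,fx=4.5,fy=4.5,interpolation=cv2.INTER_CUBIC))
E
```

```text
clock: 14.05
tool_pos: [0.5378, -0.1105, 0.1038]
eef_rot: [-0.322, 0.947, 0.0, -0.001]
contact_force: [0.5, -0.0, -0.3]
opening: 0.45
clock: 14.55
tool_pos: [0.5294, -0.11, 0.2084]
eef_rot: [-0.322, 0.947, -0.001, 0.004]
contact_force: [-0.1, 0.5, 0.0]
opening: 0.453
clock: 15.05
tool_pos: [0.4365, -0.0103, 0.2203]
eef_rot: [-0.322, 0.947, -0.001, -0.001]
contact_force: [0.3, 0.5, 0.3]
opening: 0.452
clock: 15.55
tool_pos: [0.4386, 0.1156, 0.2202]
eef_rot: [-0.322, 0.947, -0.0, 0.0]
contact_force: [-0.3, -0.4, -0.5]
opening: 0.454
clock: 16.05
tool_pos: [0.4384, 0.1893, 0.2198]
eef_rot: [-0.322, 0.947, -0.0, -0.0]
contact_force: [0.2, 0.3, -0.3]
opening: 0.455
```

View pics/c6.png

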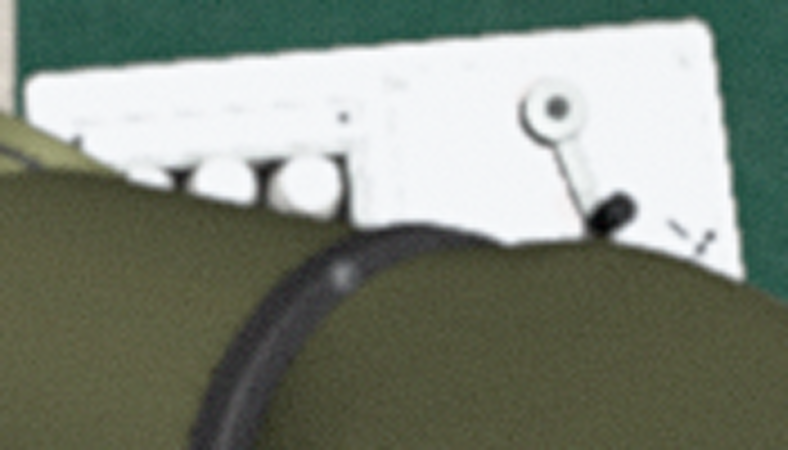

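The lever now points near the two-dot mark (knob at crop ~(615,210)), but the arm hides part of the view. I'll back off towards the start pose and measure.

```bash
python3 -m inch '[[-0.5,1,0.2,0,40],[-0.5,1,0.2,0,40],[-0.5,1,0.2,0,40],[-0.5,1,0.2,0,40],[-0.5,1,0.2,0,40]]'
python3 -m inch '[[-0.5,1,0,0,40],[-0.5,1,0,0,40],[-0.5,1,0,0,40],[-0.5,1,0,0,40],[-0.5,1,0,0,40]]'
python3 -m inch '[[-0.5,1,0,0,40],[-0.5,1,0,0,40],[-0.5,1,0,0,40],[0,0,0,0,40],[0,0,0,0,40]]'
python3 - <<'E'
from h import *
s=snap('top','top2')
im=cv2.imread('pics/top2.png')
cv2.imwrite('pics/c7.png',cv2.resize(im[140:240,270:445],None,fx=4.5,fy=4.5,interpolation=cv2.INTER_CUBIC))
f=lambda l:[(u/4.5+270-.4,v/4.5+140-.4) for u,v in l]
vv,uu=np.mgrid[130:300,140:450];P=depthpt(s,np.c_[uu.ravel(),vv.ravel()])
for n,c,z in [('third',(.545,.1145),.118),('rowb',(.5487,.0756),.118),('rowa',(.5495,.0358),.118),('knob',(.538,-.111),.106),('tall',(.4682,.3709),.082),('small',(.355,.356),.04)]:
    m=(np.hypot(*(P[:,:2]-c).T)<.02)&(abs(P[:,2]-z)<.006);print(n,m.sum(),P[m].mean(0).round(4) if m.any() else '')
pv=np.array([.5948,-.0914])
kn=onplane(s,f([(620,206)]),.106)[0,:2];d=kn-pv;print(kn,np.linalg.norm(d),np.degrees(np.arctan2(d[1],d[0]))%360)
E
```

```text
clock: 16.65
tool_pos: [0.3761, 0.3137, 0.2447]
eef_rot: [-0.321, 0.947, -0.001, -0.0]
contact_force: [0.9, -0.4, -0.6]
opening: 0.454
clock: 17.15
tool_pos: [0.3141, 0.4388, 0.2444]
eef_rot: [-0.321, 0.947, -0.001, -0.0]
contact_force: [0.1, -0.3, -0.3]
opening: 0.453
clock: 17.65
tool_pos: [0.2769, 0.5133, 0.2442]
eef_rot: [-0.322, 0.947, -0.001, -0.0]
contact_force: [0.8, -0.6, -0.4]
opening: 0.457
third 135 [0.5441 0.1127 0.1177]
rowb 134 [0.5487 0.0756 0.1176]
rowa 134 [0.5495 0.0358 0.1174]
knob 53 [ 0.5383 -0.111   0.1048]
tall 71 [0.4682 0.3709 0.0811]
small 42 [0.3561 0.361  0.0397]
[ 0.53907766 -0.11030762] 0.05884282391607588 198.74302550485933
```

View pics/c7.png

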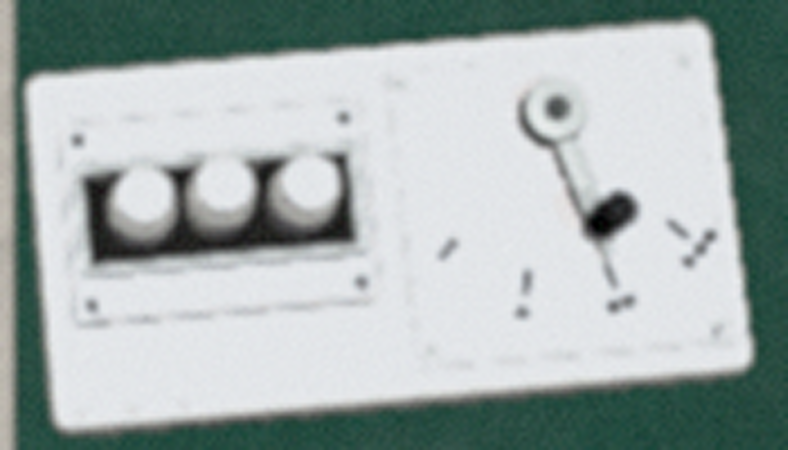

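The lever lines up with the two-dot mark (knob angle 198.7°, mark 199.0°). Three vials stand in the row, with the third about 2 mm from the place centre, and the others have not moved. Handing in.

```bash
python3 -c "
from plant import r
print(r.finish_job())"
```

```text
the job is handed in; nothing more can be done
None
```

I set the third vial down in the empty left-end place first, then swung the lever to the two-dot mark, let go and backed the arm away. I handed the job in at about 18 s on the robot's clock; it reports no verdict.

My last checks, from the top camera before handing in:
- **Third vial:** about 2 mm from my estimate of the place centre. Its cap is at the full height of 118 mm, so it stands upright.
- **Row vials:** both are exactly where they were at the start.
- **Lever:** it points at 198.7° and the mark is at 199.0°, well within the 0.1 rad (5.7°) allowed.
- **Tall and small vials:** both still stand. The tall one reads the same as at the start. The small one reads about 5 mm off its first value, but I measured it differently the second time and nothing touched it.
- **Forces:** the largest contact force the moves reported was about 5 N.

No check failed or disagreed beyond that.

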